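Lock the orange push-and-turn cap

TASK

The orange push-and-turn cap on the bench is not locked. Push it down against its spring and, while holding it down, twist it clockwise (seen from above) until the inner cap is fully home at its stop, then let go so that the cap springs back up. Leave the bottle with the green cap alone.

Things in the scene. Friction and masses are not known exactly. Their poses are not given: they have to be found in the camera images.
- orange_cap (a point): Centre (half-way up, on the axis) of the orange cap shell: round, ribbed, 44 mm across, 30 mm tall, upright, its underside 105 mm and flat top 135 mm above the bench when up. z is up. It tops a light grey bottle 40 mm across, fixed in a steel stand screwed to the bench (base 90 mm square; collar 52 mm across up to 32 mm high). Raised, the shell spins freely and turns nothing.
- orange_lock (a joint): Turn of the white inner cap under the orange shell, rad, clockwise from above: starts at 0 to 0.25; hard stop 0.9 = locked; stays where left. The pressed shell's lugs catch it within the first 30 degrees of twist, then turn it (under 0.1 N m). Its white flange, 10 mm below the raised shell, has a black tab reaching 30 mm from the axis, which points along the stand's red mark when locked.
- orange_press (a joint): How far the orange shell is pushed down, m: 0 up, 0.009 fully down. Spring: about 2 N to start, 10 N fully down; springs back to 0 when let go. The lugs catch when it is held 0.006 to 0.009 down during the twist.
- green_cap (a point): Centre of the green cap shell on another bottle and stand of the very same form and size: a bystander, not to be pressed or moved.

How it is judged:
On the way, in this order (a step that is already met when the one before it is completed fails the run):
1. the orange cap is pushed down (value of joint orange_press above 0.003 m), for 0.1 s.
2. while it is held down, the inner cap is turned to within about 11 degrees of its stop (value of joint orange_press above 0.002 m and value of joint orange_lock above 0.7 rad), for 0.1 s.
At the end, for the whole second after the job is handed in: The inner cap under the orange shell stands within 0.2 rad (about 11 degrees) of its clockwise stop, the orange shell has been let go and has sprung back up to within 2 mm, and the green cap has not been pressed or moved by more than 4 mm at any time (value of joint orange_lock above 0.7 rad and value of joint orange_press below 0.002 m); the robot touches nothing.
It fails at once if the green cap is pressed or moved by more than 4 mm (distance of green_cap from where it was at the start of the episode above 0.004 m).
It also fails if it takes over 32 s, if anything falls off the work surface, if the arm or the gripper's body presses on something with over 40 N, if the wrist force passes 120 N, or if a joint passes its speed limit or range.

ROBOT

A 6-joint arm with a two-finger parallel gripper is mounted at the origin on the work surface. World frame = base frame: x ahead of the robot, y to its left, z up, the work surface at z = 0. Lengths are in m, angles in rad, forces in N, time in s.
With the tool pointing down it reaches from about 0.275 to 0.775 m from the base axis. Payload 14.6 kg.
Tool frame: the origin (TCP) lies midway between the tips of the shut fingers; the grasp point (between the pads) lies 19 mm behind it; y points along the fingers, x is the direction in which the jaws open and shut, and the axes are right-handed (so a half turn about y gives the same grasp; the last joint's range is limited). The gripper opens to 85 mm and grips with 20 to 120 N. Pads are 22 mm wide; open, the fingers measure 114 mm over their backs; the gripper's body (76 mm by 85 mm) begins 54 mm behind the grasp point. The pads swing forward as they close: fully open they stand 13 mm farther back than shut.
Start: joints at [1.024, 0.263, -0.048, 1.259, 0, 1.415], TCP at [0.2, 0.485, 0.231] pointing down, gripper open.
Joint ranges: [-2.65, 2.65], [-0.89, 1.7], [-1.18, 1.37], [-2.13, 2.11], [-1.35, 1.29], [-3.14, 3.14]. Speed limits (rad/s): [1.89, 1.89, 2.57, 2.79, 3.14, 3.14].

INTERFACE

Orientations are given as a unit quaternion [w, x, y, z].
In Python, from station import r gives the robot as it stands. The module is installed in compiled form; this text tells all that it offers.
- The arm moves only by the tool apply_moves, never from a script. Its argument "motion" is a list of rows, each a list of 7 numbers: the shift along the tool's x, y, z in m, then the turn, a rotation vector about the tool's x, y, z in degrees, then the finger opening in m, from 0 to 0.0854. A call has 1 to 20 rows; each row is the pose to reach, as a shift and turn from the pose commanded when the call began, along the tool's axes at that moment; what a row does not reach only later rows make up. A row lasts 1/10 s, in which the tool goes at most 50 mm and 8.59 degrees, less where a joint would pass 70% of its speed; a pose out of reach is approached as far as the arm can. A call with a gripper value outside its range is refused whole. The fingers move at their own pace and stop on an object; "newtons" is the grip in N (left out, the last holds). Time passes only in rows, so rows that repeat a pose let the fingers close. It gives the time, the measured TCP pose, the force and the opening at its end, in the units of the state.
- r.get_state(): the state, without advancing time (a new reading comes with each control period).
- r.snapshot(name): name is "scene" or "side" or "wrist"; returns a dict with "frame" (480x640x3 uint8, red, green, blue), "vfov" (degrees; the focal length in pixels is half the picture's height over the tangent of half this angle, whatever the lens; pixels are square), "cx", "cy" (the principal point, pixels), "cam_to_world" (4x4, takes a point from camera to world coordinates). Camera axes: x right, y down, z forward; pixel columns grow to the right and rows downward; lengths in m; the calibration is good to about 2 mm. A picture is of the moment at which its call begins. There is no depth.
- r.sign_off(): hands the job in, once; it reports no verdict.
The state is a dict: "time": time; "joint_pos": joint angles; "joint_velocities": joint speeds; "effort": joint torques, N m; "ee_pos": TCP position; "ee_rot": TCP orientation; "contact_force": force on the tool from outside, world axes, zero at the start; "moment": the same for the moment, N m; "opening": finger opening in m.
Only numpy, scipy, OpenCV 4.12 (cv2) and the standard library are available. Lean on these libraries where they do the work, as an engineer would, in place of code of your own. Each camera call takes 0.05 s, during which the arm holds its last target.

## Working session

There is one attempt and no reset: what is moved stays moved. The work goes in short steps, Python scripts to look and compute and a tool call to move; the robot and the scene stay as the last step left them, time stands still between calls to the robot, and variables do not carry over. Pictures are saved under pics/ and viewed, and the job is handed in when it is done.

Besides the shell and the picture viewer there is one more tool, called after ">>>" in YAML: its name, and indented under it one key for each argument. apply_moves: Moves the arm, as the interface text tells. Its arguments: {"type":"object","properties":{"motion":{"type":"array"},"newtons":{"type":"number"}},"required":["motion"]}

```bash
mkdir -p pics
python3 - <<'E'
from station import r
import cv2,pickle
d={}
for n in ["scene","side","wrist"]:
    s=r.snapshot(n); d[n]=s; cv2.imwrite(f"pics/{n}0.png",s["frame"][:,:,::-1])
    print(n,s["vfov"],s["cx"],s["cy"],s["cam_to_world"].round(3).tolist())
pickle.dump(d,open("s0.pkl","wb"))
st=r.get_state()
for k,v in st.items(): print(k,v)
E
```

```text
scene 46.79197283452886 316.6770700398497 236.763669071062 [[-0.051, 0.643, -0.764, 1.095], [0.999, 0.043, -0.03, 0.031], [0.013, -0.765, -0.644, 0.63], [0.0, 0.0, 0.0, 1.0]]
side 50.76817248264239 315.4240443305743 242.997320928527 [[-0.675, -0.566, 0.473, 0.215], [-0.738, 0.517, -0.434, 0.314], [0.001, -0.642, -0.767, 0.663], [0.0, 0.0, 0.0, 1.0]]
wrist 68.61291034555298 319.295805658566 236.06979254987834 [[0.382, 0.892, 0.242, 0.139], [0.924, -0.368, -0.102, 0.511], [-0.003, 0.262, -0.965, 0.374], [0.0, 0.0, 0.0, 1.0]]
time 0.15
joint_pos [ 1.02370676e+00  2.63434895e-01 -4.87226334e-02  1.25940696e+00
 -3.77327863e-05  1.41545528e+00]
joint_velocities [-3.33997286e-04 -6.85295892e-04  4.59547888e-04  6.96744382e-05
 -4.83411191e-04  5.43876414e-04]
effort [ 1.47037648e-03 -6.37831450e+01  3.84639466e+01  1.08705618e-02
 -9.82890083e-05  2.47270509e-05]
ee_pos [0.20038655 0.48505565 0.23094939]
ee_rot [-0.58762463  0.58787733  0.39288607 -0.39336762]
contact_force [ 0.41172821  0.75389496 -0.19841118]
moment [ 0.06125224 -0.00176764  0.04301788]
opening 0.08542700874076148
```

View pics/scene0.png

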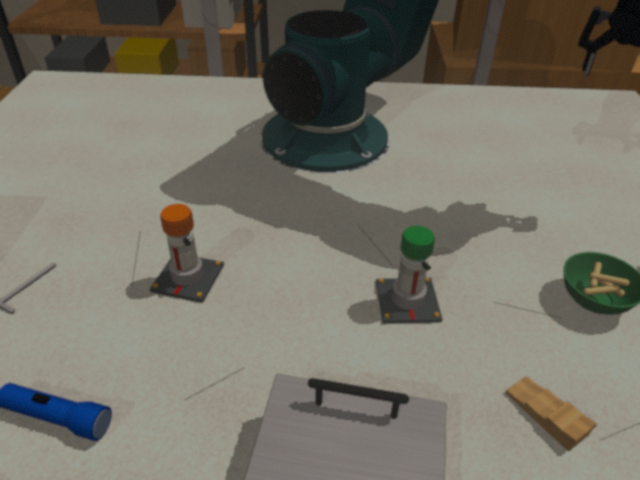

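View pics/side0.png

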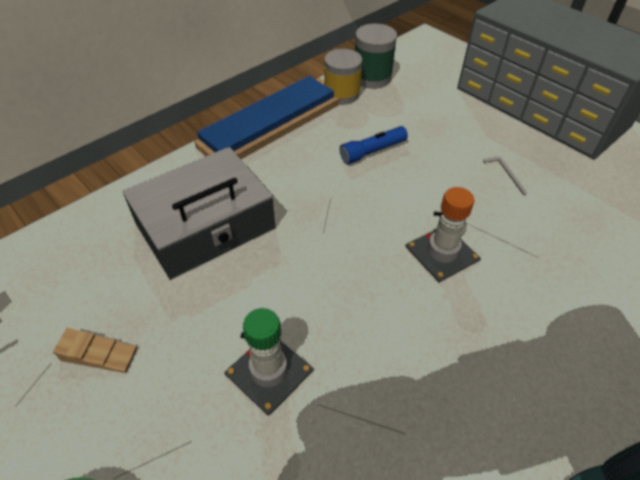

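View pics/wrist0.png

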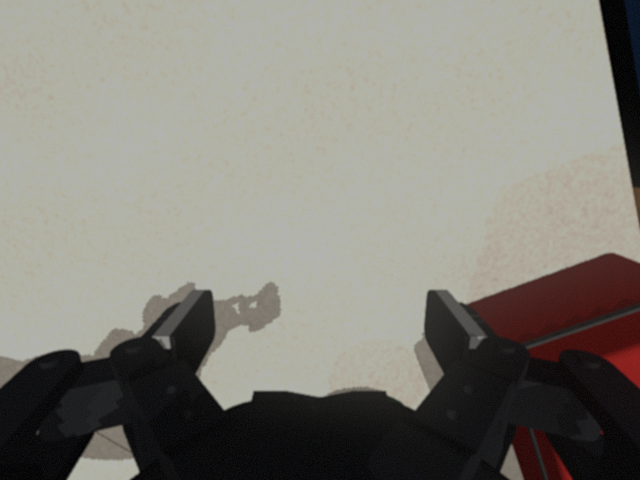

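The scene picture shows the orange cap near (177,220) and the green cap near (417,243). The side picture shows orange near (457,204) and green near (262,328). The wrist view shows only bench and a red box.

```bash
cat > h.py <<'E'
import numpy as np,cv2
from scipy.spatial.transform import Rotation as R
def ray(s,uv):
    f=240/np.tan(np.radians(s["vfov"]/2)); M=s["cam_to_world"]
    d=M[:3,:3]@np.array([(uv[0]-s["cx"])/f,(uv[1]-s["cy"])/f,1]); return M[:3,3],d/np.linalg.norm(d)
def onz(s,uv,z):
    o,d=ray(s,uv); return o+d*(z-o[2])/d[2]
def cross(s1,u1,s2,u2):
    o1,d1=ray(s1,u1);o2,d2=ray(s2,u2)
    t=np.linalg.lstsq(np.c_[d1,-d2],o2-o1,rcond=None)[0]
    a,b=o1+t[0]*d1,o2+t[1]*d2; return (a+b)/2,np.linalg.norm(a-b)
def proj(s,p):
    f=240/np.tan(np.radians(s["vfov"]/2)); c=np.linalg.inv(s["cam_to_world"])@np.r_[p,1]
    return np.array([c[0]/c[2]*f+s["cx"],c[1]/c[2]*f+s["cy"]])
def blob(s,lo,hi,sat=140,v=60):
    h=cv2.cvtColor(s["frame"],cv2.COLOR_RGB2HSV)
    m=cv2.inRange(h,(lo,sat,v),(hi,255,255))
    n,l,st,c=cv2.connectedComponentsWithStats(m)
    return [(c[i].round(1).tolist(),st[i].tolist()) for i in range(1,n) if st[i][4]>100]
def st(r):
    s=r.get_state(); q=s["ee_rot"]; m=R.from_quat([q[1],q[2],q[3],q[0]]).as_matrix()
    return s,m
E
python3 - <<'E'
from h import *;import pickle
from station import r
d=pickle.load(open("s0.pkl","rb"))
P={}
for nm,a in dict(orange=(3,18),green=(50,75)).items():
    for c in ["scene","side"]:
        b=blob(d[c],*a); print(nm,c,b)
        b=[x for x in b if 300<x[1][4]<1800]
        if b: P[nm,c]=b[0][0]
    try:
        print(nm,cross(d["scene"],P[nm,"scene"],d["side"],P[nm,"side"]),[onz(d[c],P[nm,c],.12).round(4) for c in["scene","side"]])
    except Exception as e: print(e)
print(st(r)[1].round(3))
for nm,x0,y0,w,h in [("scene",130,190,110,120),("side",390,170,110,120),("scene",360,215,110,120)]:
    im=d[nm]["frame"][y0:y0+h,x0:x0+w,::-1]; cv2.imwrite(f"pics/crop_{nm}{x0}.png",cv2.resize(im,None,fx=5,fy=5,interpolation=cv2.INTER_CUBIC))
E
```

```text
orange scene [([91.4, 21.4], [9, 0, 195, 43, 3877]), ([462.1, 35.0], [432, 0, 56, 74, 2135]), ([560.6, 45.8], [491, 0, 149, 93, 9180]), ([233.8, 32.1], [220, 12, 25, 38, 426]), ([599.2, 29.7], [590, 21, 20, 19, 178]), ([176.6, 219.6], [161, 204, 32, 32, 824])]
orange side [([441.7, 15.6], [392, 0, 92, 40, 1603]), ([137.8, 153.9], [0, 56, 324, 181, 5686]), ([456.9, 203.4], [442, 188, 32, 32, 820])]
orange (array([ 0.49070809, -0.09484951,  0.41945201]), np.float64(0.0250760297742145)) [array([-0.2976, -0.2433,  0.12  ]), array([ 0.851 , -0.6528,  0.12  ])]
green scene [([418.5, 235.9], [404, 227, 30, 20, 442])]
green side [([260.9, 328.3], [244, 309, 35, 40, 1060])]
green (array([0.48949596, 0.15067112, 0.12912506]), np.float64(0.001082874807425352)) [array([0.4782, 0.1524, 0.12  ]), array([0.4943, 0.1484, 0.12  ])]
[[ 0.382 -0.    -0.924]
 [ 0.924 -0.001  0.382]
 [-0.001 -1.     0.   ]]
```

View pics/crop_scene130.png

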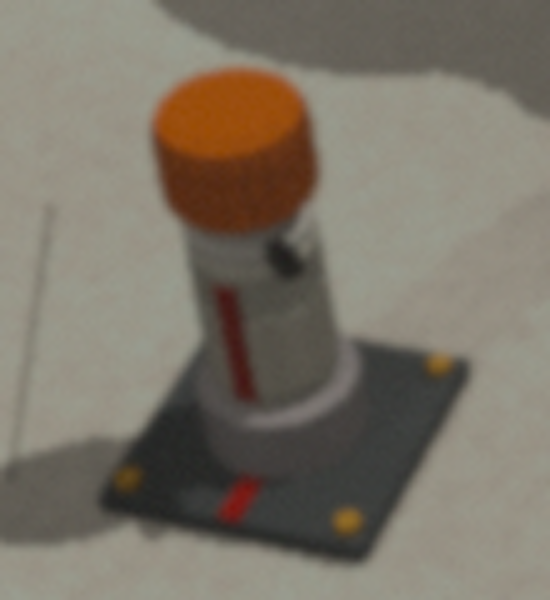

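View pics/crop_side390.png

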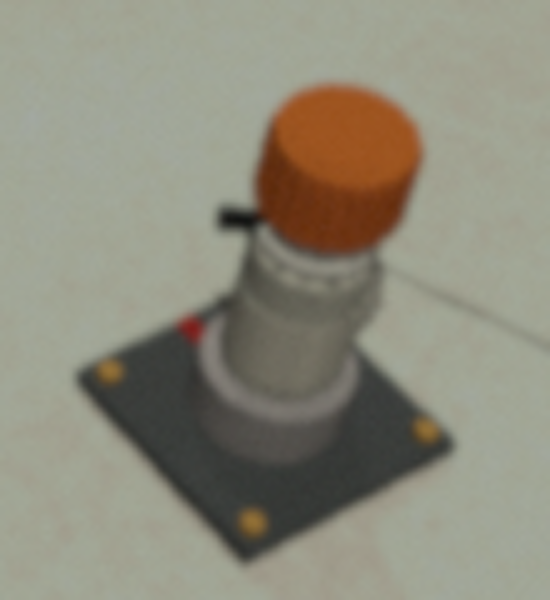

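The crops put the orange cap's top ellipse centre at about (176,212.8) in the scene view and (459.4,197.6) in the side view. The black tab is to the right of the red mark as seen from the front. I'll cast both centres onto z=0.135 and check against triangulation.

Run:
```python
from h import *;import pickle
from station import r
d=pickle.load(open("s0.pkl","rb"));S,T=d["scene"],d["side"]
print(cross(S,(176,212.8),T,(459.4,197.6)),onz(S,(176,212.8),.135),onz(T,(459.4,197.6),.135))
print(cross(S,(176.6,219.6),T,(456.9,203.4)))
p=(onz(S,(176,212.8),.135)+onz(T,(459.4,197.6),.135))/2
# base centre check: orange bolts at scene crop
b=onz(S,(130+(127+438)/10,190+(478+365)/10),.006); print("base",b)
b=onz(T,(390+(110+427)/10,170+(372+430)/10),.006); print("base",b)
# tab
print("tab",cross(S,(130+286/5,190+262/5),T,(390+235/5,170+217/5)))
print("mark",onz(S,(130+240/5,190+500/5),.006),onz(T,(390+190/5,170+328/5),.006))
s,m=st(r); print("tool shift",m.T@(np.r_[p[:2],.2]-s["ee_pos"]))
```

```text
(array([ 0.46328618, -0.20141942,  0.13249354]), np.float64(0.001973793458515053)) [ 0.4674649  -0.19922847  0.135     ] [ 0.46218442 -0.20031882  0.135     ]
(array([ 0.46417348, -0.20171583,  0.12000175]), np.float64(0.0007465669444163478))
base [ 0.46228479 -0.20298154  0.006     ]
base [ 0.46394013 -0.20583737  0.006     ]
tab (array([ 0.48360399, -0.18562393,  0.0938163 ]), np.float64(0.002085265207655955))
mark [ 0.49788639 -0.20807939  0.006     ] [ 0.50241319 -0.21160097  0.006     ]
tool shift [-0.53196099  0.03131495 -0.50587885]
```

Both views put the cap at (0.464, -0.201), with its centre at z=0.120, which matches the stated height. The tab is about 51° from the mark, so the lock starts near 0. Now I'll move over it.

>>> apply_moves:
  motion:
    - [-0.533, 0, -0.506, 0, 0, 0, 0.0854]
    - [-0.533, 0, -0.506, 0, 0, 0, 0.0854]
    - [-0.533, 0, -0.506, 0, 0, 0, 0.0854]
    - [-0.533, 0, -0.506, 0, 0, 0, 0.0854]
    - [-0.533, 0, -0.506, 0, 0, 0, 0.0854]
    - [-0.533, 0, -0.506, 0, 0, 0, 0.0854]
    - [-0.533, 0, -0.506, 0, 0, 0, 0.0854]
    - [-0.533, 0, -0.506, 0, 0, 0, 0.0854]
    - [-0.533, 0, -0.506, 0, 0, 0, 0.0854]
    - [-0.533, 0, -0.506, 0, 0, 0, 0.0854]
    - [-0.533, 0, -0.506, 0, 0, 0, 0.0854]
    - [-0.533, 0, -0.506, 0, 0, 0, 0.0854]
    - [-0.533, 0, -0.506, 0, 0, 0, 0.0854]
    - [-0.533, 0, -0.506, 0, 0, 0, 0.0854]
    - [-0.533, 0, -0.506, 0, 0, 0, 0.0854]
    - [-0.533, 0, -0.506, 0, 0, 0, 0.0854]
    - [-0.533, 0, -0.506, 0, 0, 0, 0.0854]
    - [-0.533, 0, -0.506, 0, 0, 0, 0.0854]
    - [-0.533, 0, -0.506, 0, 0, 0, 0.0854]

```text
time: 2.05
ee_pos: [0.4643, -0.1995, 0.2315]
ee_rot: [-0.587, 0.588, 0.394, -0.393]
contact_force: [-0.3, 0.3, 0.2]
opening: 0.086
```

Run:
```python
from h import *
from station import r
s=r.snapshot("wrist"); cv2.imwrite("pics/w1.png",s["frame"][:,:,::-1])
q,m=st(r);print(q["ee_pos"],q["joint_pos"].round(3) if hasattr(q["joint_pos"],'round') else q["joint_pos"],q["time"],q["contact_force"]);print(m.round(3))
b=blob(s,3,18);print(b)
print("pred top",proj(s,[.464,-.201,.135]),"pred ctr",proj(s,[.464,-.201,.12]))
```

```text
[ 0.46441807 -0.19961028  0.23160301] [-0.567  0.229 -0.094  1.247  0.    -0.177] 2.1 [-0.07122449 -0.75996492 -0.16392766]
[[ 0.381  0.    -0.925]
 [ 0.925 -0.     0.381]
 [-0.    -1.    -0.   ]]
[([316.6, 235.3], [286, 203, 63, 64, 3074])]
pred top [317.6895686  238.48846451] pred ctr [317.80887397 233.08588071]
```

View pics/w1.png

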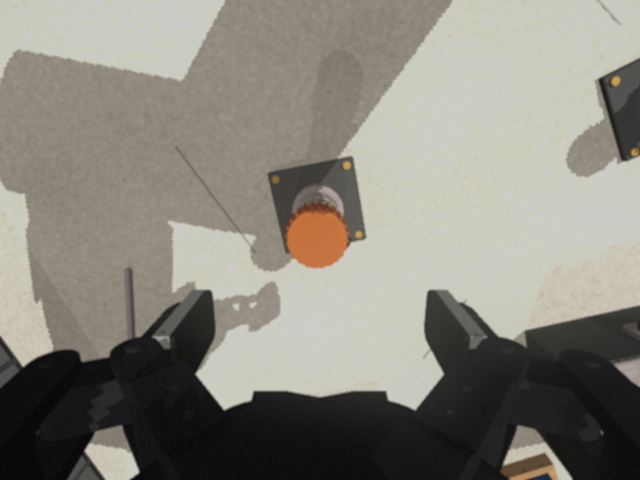

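The wrist view shows the cap top at (317,238), which agrees with the prediction to within a pixel. Next I'll descend and grip.

>>> apply_moves:
  motion:
    - [-0.001, 0.03, 0, 0, 0, 0, 0.0854]
    - [-0.001, 0.06, 0, 0, 0, 0, 0.0854]
    - [-0.001, 0.09, 0, 0, 0, 0, 0.0854]
    - [-0.001, 0.11, 0, 0, 0, 0, 0.0854]
    - [-0.001, 0.123, 0, 0, 0, 0, 0.0854]
    - [-0.001, 0.123, 0, 0, 0, 0, 0.0854]
    - [-0.001, 0.123, 0, 0, 0, 0, 0.03]
    - [-0.001, 0.123, 0, 0, 0, 0, 0.03]
    - [-0.001, 0.123, 0, 0, 0, 0, 0.03]
    - [-0.001, 0.123, 0, 0, 0, 0, 0.03]
    - [-0.001, 0.123, 0, 0, 0, 0, 0.03]
    - [-0.001, 0.123, 0, 0, 0, 0, 0.03]
    - [-0.001, 0.123, 0, 0, 0, 0, 0.03]
    - [-0.001, 0.123, 0, 0, 0, 0, 0.03]
    - [-0.001, 0.123, 0, 0, 0, 0, 0.03]
  newtons: 60

```text
time: 3.6
ee_pos: [0.4645, -0.2016, 0.1084]
ee_rot: [-0.588, 0.588, 0.393, -0.393]
contact_force: [3.4, -0.3, 2.1]
opening: 0.0424
```

```bash
cat > look.py <<'E'
import sys
from h import *
from station import r
n=sys.argv[1]
q,m=st(r);print(q["time"],q["ee_pos"],q["contact_force"],q["moment"],q["opening"],q["joint_pos"]);print(m.round(3))
ims=[]
for c,x0,y0 in [("scene",130,180),("side",390,150)]:
    s=r.snapshot(c); ims.append(cv2.resize(s["frame"][y0:y0+120,x0:x0+80,::-1],None,fx=5,fy=5,interpolation=cv2.INTER_CUBIC))
cv2.imwrite(f"pics/{n}.png",np.hstack(ims))
E
python3 look.py g1
```

```text
3.6 [ 0.46450218 -0.20164735  0.10838906] [ 3.4040192  -0.30592232  2.05121346] [ 0.10593043 -0.71931951 -0.01252496] 0.04241073744349546 [-5.70704044e-01  3.02971903e-01 -3.41038272e-01  9.26220228e-01
  1.57878053e-04 -1.78922612e-01]
[[ 0.382  0.001 -0.924]
 [ 0.924 -0.     0.382]
 [ 0.    -1.    -0.001]]
```

View pics/g1.png

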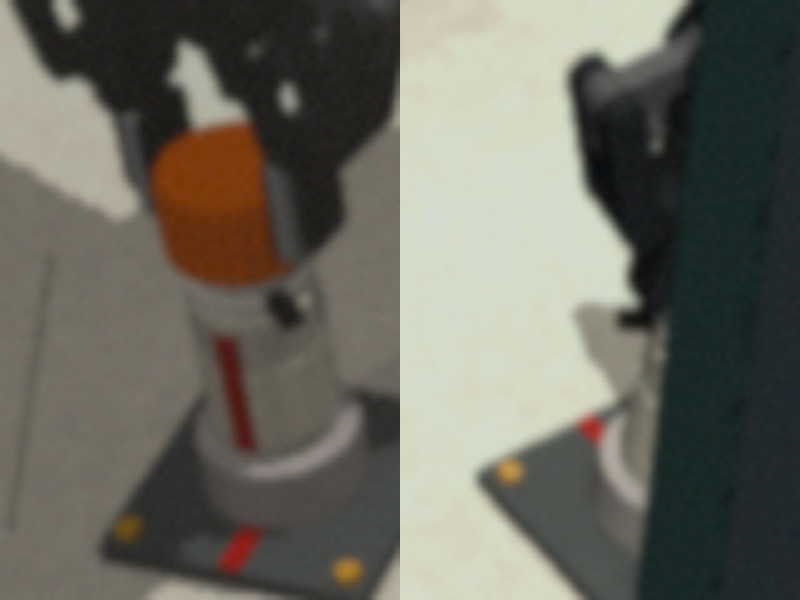

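The pads hold the cap with its top flush in the gap and the opening at 42 mm. The tab, at crop (285,310), is clear below the fingertips. Now I'll press about 8 mm.

>>> apply_moves:
  motion:
    - [0, 0.002, 0, 0, 0, 0, 0.03]
    - [0, 0.004, 0, 0, 0, 0, 0.03]
    - [0, 0.006, 0, 0, 0, 0, 0.03]
    - [0, 0.008, 0, 0, 0, 0, 0.03]
    - [0, 0.008, 0, 0, 0, 0, 0.03]
    - [0, 0.008, 0, 0, 0, 0, 0.03]
    - [0, 0.008, 0, 0, 0, 0, 0.03]
  newtons: 60

```text
time: 4.4
ee_pos: [0.4645, -0.2017, 0.1005]
ee_rot: [-0.588, 0.588, 0.393, -0.393]
contact_force: [3.0, 0.6, 9.5]
opening: 0.0426
```

```bash
python3 look.py g2
```

```text
4.4 [ 0.46449966 -0.20166934  0.10054291] [2.96622903 0.64237298 9.5440211 ] [ 0.22377683 -0.62934519 -0.03627306] 0.042613297159752095 [-5.70711193e-01  3.09655326e-01 -3.54941995e-01  9.05379700e-01
  1.00822837e-04 -1.78910423e-01]
[[ 0.382  0.001 -0.924]
 [ 0.924 -0.     0.382]
 [-0.    -1.    -0.001]]
```

View pics/g2.png

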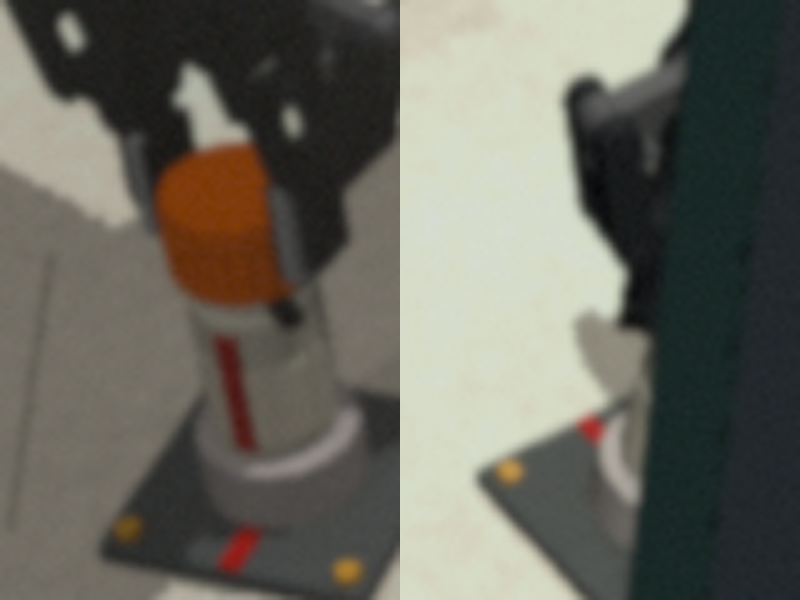

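The cap went down with the gripper (9.5 N, about 8 mm). Tool y points down, so a positive turn about y is clockwise seen from above.

>>> apply_moves:
  motion:
    - [0, 0, 0, 0, 5, 0, 0.03]
    - [0, 0, 0, 0, 10, 0, 0.03]
    - [0, 0, 0, 0, 15, 0, 0.03]
    - [0, 0, 0, 0, 20, 0, 0.03]
    - [0, 0, 0, 0, 25, 0, 0.03]
    - [0, 0, 0, 0, 30, 0, 0.03]
    - [0, 0, 0, 0, 35, 0, 0.03]
    - [0, 0, 0, 0, 40, 0, 0.03]
    - [0, 0, 0, 0, 45, 0, 0.03]
    - [0, 0, 0, 0, 50, 0, 0.03]
    - [0, 0, 0, 0, 50, 0, 0.03]
  newtons: 60

```text
time: 5.6
ee_pos: [0.4647, -0.2016, 0.1006]
ee_rot: [-0.699, 0.699, 0.107, -0.106]
contact_force: [4.7, 2.8, 8.7]
opening: 0.0422
```

```bash
python3 look.py g3
```

```text
5.6 [ 0.4646586  -0.20156267  0.10057416] [4.67681979 2.78541738 8.69236033] [ 0.37484663 -0.76488003  0.05025267] 0.0421923532429422 [-5.70590507e-01  3.09641145e-01 -3.54867338e-01  9.05286934e-01
  5.04677725e-04  6.96868283e-01]
[[ 0.954  0.001 -0.299]
 [ 0.299 -0.     0.954]
 [ 0.001 -1.    -0.   ]]
```

View pics/g3.png

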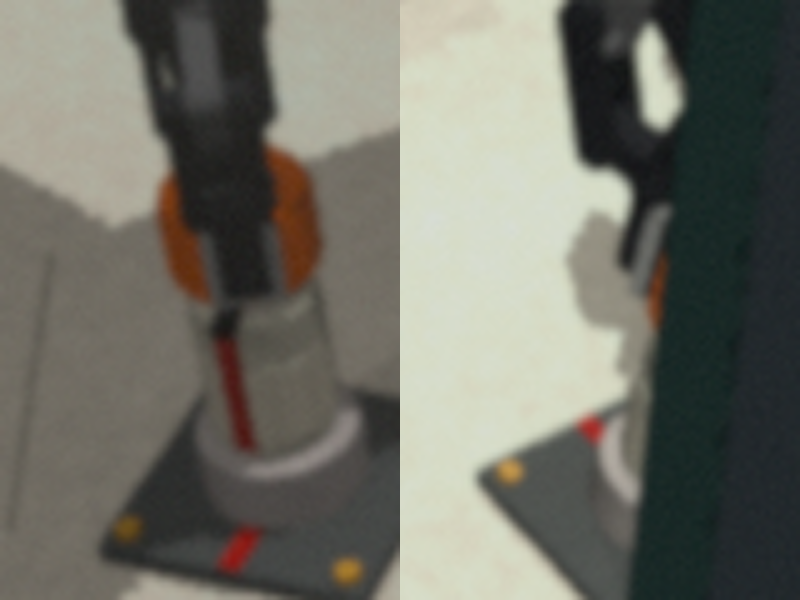

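The tab, at crop (225,320), is already nearly over the red stripe, so the lugs caught early. I'll keep turning in small steps to reach the stop.

>>> apply_moves:
  motion:
    - [0, 0, 0, 0, 3, 0, 0.03]
    - [0, 0, 0, 0, 6, 0, 0.03]
    - [0, 0, 0, 0, 9, 0, 0.03]
    - [0, 0, 0, 0, 12, 0, 0.03]
    - [0, 0, 0, 0, 12, 0, 0.03]
    - [0, 0, 0, 0, 12, 0, 0.03]
  newtons: 60

```text
time: 6.3
ee_pos: [0.4647, -0.2016, 0.1006]
ee_rot: [-0.706, 0.706, 0.035, -0.034]
contact_force: [4.7, 2.2, 9.2]
opening: 0.0424
```

```bash
python3 look.py g4
```

```text
6.3 [ 0.46470455 -0.20157995  0.10059672] [4.69265602 2.23874169 9.18121111] [ 0.45113961 -0.84569474  0.10446346] 0.042370200721426214 [-5.70560476e-01  3.09640956e-01 -3.54797727e-01  9.05268573e-01
  4.88086077e-04  9.03115465e-01]
[[ 0.995  0.001 -0.097]
 [ 0.097 -0.     0.995]
 [ 0.001 -1.    -0.   ]]
```

View pics/g4.png

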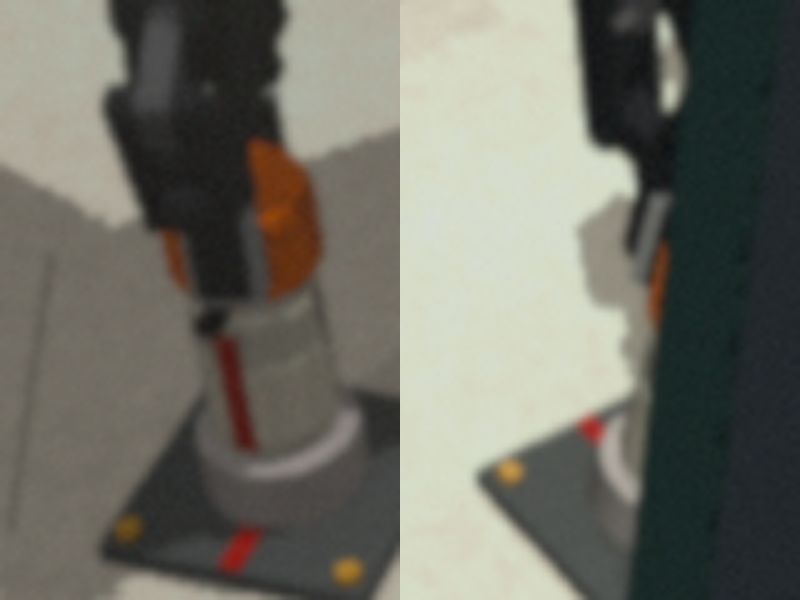

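>>> apply_moves:
  motion:
    - [0, 0, 0, 0, 3, 0, 0.03]
    - [0, 0, 0, 0, 6, 0, 0.03]
    - [0, 0, 0, 0, 9, 0, 0.03]
    - [0, 0, 0, 0, 12, 0, 0.03]
    - [0, 0, 0, 0, 12, 0, 0.03]
    - [0, 0, 0, 0, 12, 0, 0.03]
  newtons: 60

```text
time: 7.0
ee_pos: [0.4647, -0.202, 0.1008]
ee_rot: [-0.706, 0.706, -0.039, 0.04]
contact_force: [2.1, 0.2, 12.4]
opening: 0.0425
```

```bash
python3 look.py g5
```

```text
7.0 [ 0.46471057 -0.20198158  0.10083016] [ 2.0945634   0.23677985 12.36708844] [-0.08977438 -0.34926676  0.34783412] 0.042493202132174265 [-5.70720761e-01  3.09420166e-01 -3.54416587e-01  9.05356589e-01
 -4.03653983e-04  1.11231691e+00]
[[ 0.994  0.001  0.112]
 [-0.112 -0.001  0.994]
 [ 0.001 -1.    -0.001]]
```

View pics/g5.png

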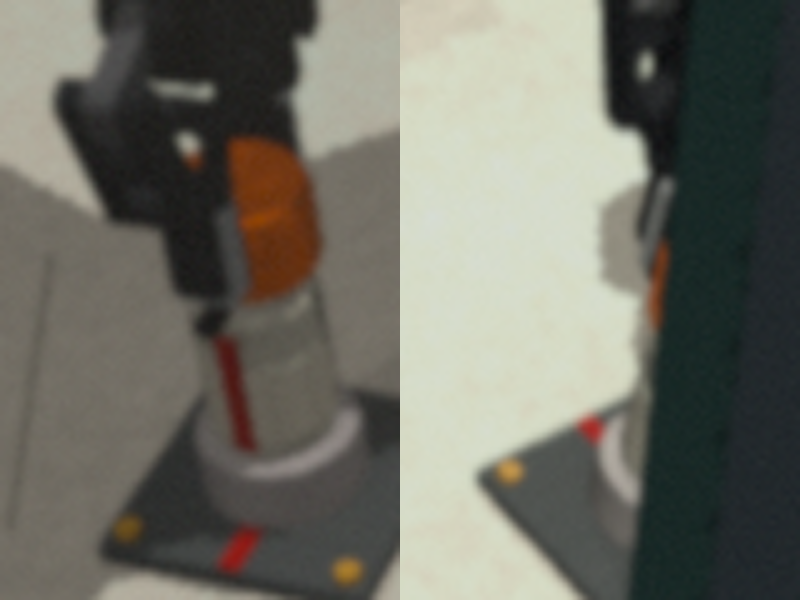

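The tab has stopped at crop (210,322) while the moment jumped to 0.35 N m, so the hard stop is reached. I'll release and retreat upward.

>>> apply_moves:
  motion:
    - [0, 0, 0, 0, 0, 0, 0.0854]
    - [0, 0, 0, 0, 0, 0, 0.0854]
    - [0, 0, 0, 0, 0, 0, 0.0854]
    - [0, 0, 0, 0, 0, 0, 0.0854]
    - [0, 0, 0, 0, 0, 0, 0.0854]
    - [0, 0, 0, 0, 0, 0, 0.0854]
    - [0, 0, 0, 0, 0, 0, 0.0854]
    - [0, -0.02, 0, 0, 0, 0, 0.0854]
    - [0, -0.05, 0, 0, 0, 0, 0.0854]
    - [0, -0.08, 0, 0, 0, 0, 0.0854]
    - [0, -0.12, 0, 0, 0, 0, 0.0854]
    - [0, -0.15, 0, 0, 0, 0, 0.0854]
    - [0, -0.15, 0, 0, 0, 0, 0.0854]
    - [0, -0.15, 0, 0, 0, 0, 0.0854]

```text
time: 8.5
ee_pos: [0.4644, -0.2016, 0.2504]
ee_rot: [-0.706, 0.706, -0.039, 0.04]
contact_force: [-0.5, 0.7, 0.3]
opening: 0.0853
```

```bash
python3 look.py g6
python3 - <<'E'
from h import *
from station import r
s=r.snapshot("scene"); print(blob(s,3,18)[-2:],blob(s,50,75))
a=np.radians(-13)
for z in(.092,.096):
    for off in (0,-11,-20): 
        b=a-np.radians(off); print(z,off,(proj(s,[.464+.028*np.cos(b),-.201+.028*np.sin(b),z])-[130,180])*5)
E
```

```text
8.5 [ 0.46439226 -0.20164077  0.25037727] [-0.46986293  0.69286379  0.33594222] [ 0.02186905 -0.0296389   0.01988475] 0.08534495762894674 [-5.70710538e-01  2.25000041e-01 -4.91063333e-02  1.29582258e+00
 -1.93365441e-05  1.11260078e+00]
[[ 0.994  0.001  0.112]
 [-0.112 -0.     0.994]
 [ 0.001 -1.    -0.   ]]
[([234.4, 30.6], [220, 11, 25, 36, 349]), ([176.5, 219.6], [160, 204, 33, 32, 850])] [([418.4, 235.8], [405, 227, 28, 18, 385])]
0.092 0 [204.8734734  328.26596123]
0.092 -11 [222.22656187 330.61984509]
0.092 -20 [237.20042533 330.8447568 ]
0.096 0 [202.74627796 317.96214833]
0.096 -11 [220.15260858 320.31464483]
0.096 -20 [235.17402376 320.54043059]
```

View pics/g6.png

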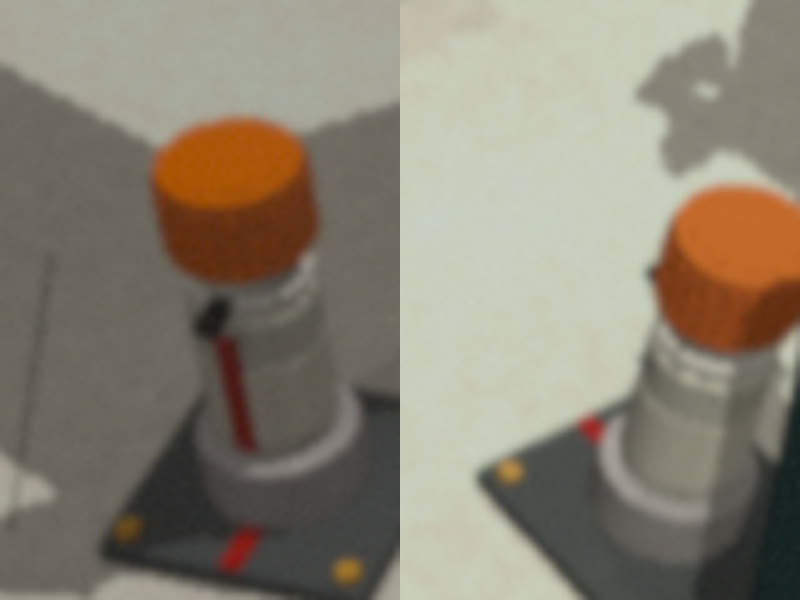

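The cap is back up: its centroid is (176.5,219.6), against (176.6,219.6) before. The tab end at crop (210,322) is within about 4° of the locked prediction (204,320). The green cap centroid is unchanged.

```bash
python3 -c "
from station import r
print(r.sign_off())"
```

```text
the job is handed in; nothing more can be done
None
```

The orange cap is locked and back up, and the job was handed in at about 8.7 s of the 32 s allowed. I gripped the orange shell at 60 N and pressed it down about 8 mm (wrist force about 9.5 N). I then twisted it clockwise by 74° of commanded turn, opened the fingers and moved straight up.

**Inner cap at its stop:** over the last 12° of twist the tab stopped moving and the moment rose from 0.10 to 0.35 N m, so the pads were slipping against the hard stop. In the scene picture the tab sits about 4° from where the red mark predicts, which is within measuring error.

**Orange shell up:** its centre in the scene picture is back within 0.1 pixel of where it started.

**Green cap:** its centre moved 0.1 pixel between the first and last scene pictures, so it was not disturbed. The arm touches nothing and the wrist force reads about zero.

No check failed. The hand-in itself gives no verdict.

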